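Lock the sample holders onto their spindles

ROBOT

A 7-joint arm with a two-finger parallel gripper is mounted at the origin on the work surface. World frame = base frame: x ahead of the robot, y to its left, z up, the work surface at z = 0. Lengths are in m, angles in rad, forces in N, time in s.
With the tool pointing down it reaches from about 0.35 to 0.9 m from the base axis. Payload 19.9 kg.
Tool frame: the origin (TCP) lies between the finger pads; the fingertips stand 19 mm ahead of it and the grasp point (between the pads) is the TCP; z points along the fingers, y is the line along which they close (so a half turn about z gives the same grasp; the last joint's range is limited). The gripper opens to 94 mm and grips with 3 to 60 N. Pads are 16 mm wide; open, the fingers measure 119 mm over their backs; the gripper's body (75 mm by 177 mm) begins 78 mm behind the grasp point.
Start: joints at [1.23, 0.417, -0.01, 1.614, 0.005, 1.111, -0.053], TCP at [0.185, -0.597, 0.224] pointing down, gripper open.
Joint ranges: [-2.81, 2.81], [-0.39, 2.02], [-1.27, 1.25], [0.06, 2.57], [-1.19, 4.33], [0.19, 2], [-2.82, 2.82]. Speed limits (rad/s): [1.89, 1.89, 2.39, 2.39, 3.01, 3.01, 3.01].

INTERFACE

Orientations are given as a 3x3 rotation matrix whose columns are the frame's x, y, z axes.
In Python, from rig import robot gives the robot as it stands. Calls block until the motion is done:
- robot.move_ptp(position, orientation): joint-space move of the TCP to a pose.
- robot.move_linear(position, velocity=0.15, frame=None, threshold=None): straight line of the TCP; frame=None keeps the orientation; velocity is the mean speed in m/s. With threshold (N) it stops when the force on the tool has changed by that much, and returns True; else False.
- robot.goto_joints(angles): joint-space move.
- robot.gripper_to(opening): finger opening in m; the grip force is fixed at half the most; returns when the fingers have stopped.
- robot.pause(seconds).
- robot.ik(position, orientation): joint angles nearest the present ones, or None.
- robot.get_state(): the state.
- robot.grab_frame(name): name is "scene" or "top" or "wrist"; returns the picture (400x640x3 uint8, red, green, blue); there is no depth.
- robot.camera_info(name): a dict with "fx", "fy", "cx", "cy" (pixels), "rvec" (rotation vector, rad) and "tvec" (3), from world to camera coordinates, as OpenCV has them. Camera axes: x right, y down, z forward; pixel columns grow to the right and rows downward; lengths in m; the calibration is good to about 2 mm. A picture is of the moment at which its call begins: read the wrist's pose just before it. camera_info takes no time and is no camera call; for the wrist camera it gives the pose at the moment of the call.
A pose or a line that the arm cannot do raises robot.PlanningError and nothing moves.
- robot.sign_off(): hands the job in, once; it reports no verdict.
The state is a dict: "time": time; "qpos": joint angles; "joint_vel": joint speeds; "effort": joint torques, N m; "ee_pos": TCP position; "tool_rot": TCP orientation; "force": force on the tool from outside, world axes, zero at the start; "moment": the same for the moment, N m; "opening": finger opening in m.
Only numpy, scipy, OpenCV 4.12 (cv2) and the standard library are available. Lean on these libraries where they do the work, as an engineer would, in place of code of your own. Each camera call takes 0.05 s, during which the arm holds its last target. There are 200 camera calls.

TASK

Put every blue sample holder on the table onto a spindle of its own, turning it until its keyway drops over the yellow key and it sits fully down on the shoulder. Then lock it with a spring cotter from the bin: push the straight leg through the cross hole above the holder until the bow snaps over the shaft. In the end all three spindles must have their cotter snapped home, a spindle without a holder too; do not shift the other things on the table.

Things in the scene. Friction and masses are not known exactly. Their poses are not given: they have to be found in the camera images.
- spindle_a: Fixed upright steel spindle. Origin on its axis at the table, z up; mm. Flange 76 x 6; shoulder 54 dia, flat top (the seat) at z 12; shaft 24 dia to z 71, coned to 16 dia at z 80. Yellow key 8 wide on its +x side, out to 19.5 from the axis, z 12 to 26. Countersunk cross hole 10 wide x 9 high right through the shaft along x at z 60; a cotter may enter from either end.
- spindle_b: Fixed upright steel spindle. Origin on its axis at the table, z up; mm. Flange 76 x 6; shoulder 54 dia, flat top (the seat) at z 12; shaft 24 dia to z 71, coned to 16 dia at z 80. Yellow key 8 wide on its +x side, out to 19.5 from the axis, z 12 to 26. Countersunk cross hole 10 wide x 9 high right through the shaft along x at z 60; a cotter may enter from either end.
- spindle_c: Fixed upright steel spindle. Origin on its axis at the table, z up; mm. Flange 76 x 6; shoulder 54 dia, flat top (the seat) at z 12; shaft 24 dia to z 71, coned to 16 dia at z 80. Yellow key 8 wide on its +x side, out to 19.5 from the axis, z 12 to 26. Countersunk cross hole 10 wide x 9 high right through the shaft along x at z 60; a cotter may enter from either end.
- hub_a: Blue ring sample holder, may be absent: 8 flats (facing +x and every 45 deg), 58 across flats, 36 tall, 0.15-0.31 kg. Origin: centre of underside, z up; mm. Bore 27 dia; keyway 11 wide on +x side, out to 21 from axis, full height, yellow mark above it. Off the key it rests 14 high on it; with its x along spindle x (+-0.1 rad) it drops on the shoulder, hole then 12 above its top.
- hub_b: Blue ring sample holder, may be absent: 8 flats (facing +x and every 45 deg), 58 across flats, 36 tall, 0.15-0.31 kg. Origin: centre of underside, z up; mm. Bore 27 dia; keyway 11 wide on +x side, out to 21 from axis, full height, yellow mark above it. Off the key it rests 14 high on it; with its x along spindle x (+-0.1 rad) it drops on the shoulder, hole then 12 above its top.
- hub_c: Blue ring sample holder, may be absent: 8 flats (facing +x and every 45 deg), 58 across flats, 36 tall, 0.15-0.31 kg. Origin: centre of underside, z up; mm. Bore 27 dia; keyway 11 wide on +x side, out to 21 from axis, full height, yellow mark above it. Off the key it rests 14 high on it; with its x along spindle x (+-0.1 rad) it drops on the shoulder, hole then 12 above its top.
- cotter_a: Spring cotter, 125 long, 75 g; mm. x along its straight leg, z across its flat. Origin inside its red grip: grip x -19 to 15, 18 wide (y), 12 thick (z). Leg 6 dia on the x axis, tapered from x 90 to a 3 dia round end at x 106. Sprung bow, 5 dia, on +y side: y 14, throat at x 78, y 7, flared end at x 98, y 20. Snapped home when shaft axis is at x 60 (push 3-10 N).
- cotter_b: Spring cotter, 125 long, 75 g; mm. x along its straight leg, z across its flat. Origin inside its red grip: grip x -19 to 15, 18 wide (y), 12 thick (z). Leg 6 dia on the x axis, tapered from x 90 to a 3 dia round end at x 106. Sprung bow, 5 dia, on +y side: y 14, throat at x 78, y 7, flared end at x 98, y 20. Snapped home when shaft axis is at x 60 (push 3-10 N).
- cotter_c: Spring cotter, 125 long, 75 g; mm. x along its straight leg, z across its flat. Origin inside its red grip: grip x -19 to 15, 18 wide (y), 12 thick (z). Leg 6 dia on the x axis, tapered from x 90 to a 3 dia round end at x 106. Sprung bow, 5 dia, on +y side: y 14, throat at x 78, y 7, flared end at x 98, y 20. Snapped home when shaft axis is at x 60 (push 3-10 N).
- cotter_a_seat (a point): Point on the leg axis of cotter_a at x = 60, where the spindle axis lies when it is home. The cotter works either face up; let go, it sags up to 0.25 rad and rolls up to 0.4 rad in its hole.
- cotter_b_seat (a point): Point on the leg axis of cotter_b at x = 60, where the spindle axis lies when it is home. The cotter works either face up; let go, it sags up to 0.25 rad and rolls up to 0.4 rad in its hole.
- cotter_c_seat (a point): Point on the leg axis of cotter_c at x = 60, where the spindle axis lies when it is home. The cotter works either face up; let go, it sags up to 0.25 rad and rolls up to 0.4 rad in its hole.
- cotter_a_bow (a joint): Opening of the bow of cotter_a, rad: 0 at rest, 0.06 to 0.12 while its throat passes the widest part of the shaft.
- cotter_b_bow (a joint): Opening of the bow of cotter_b, rad: 0 at rest, 0.06 to 0.12 while its throat passes the widest part of the shaft.
- cotter_c_bow (a joint): Opening of the bow of cotter_c, rad: 0 at rest, 0.06 to 0.12 while its throat passes the widest part of the shaft.
- bin: Shallow black parts bin, fixed, 270 (x) x 180 (y) x 40 tall, walls and floor 5 thick; origin at the centre of its underside. Holds the three cotters lying side by side about 75 apart, legs roughly along its +y.
- jar: Bystander: glass jar, 56 dia x 70 tall mm; origin at its underside.
- bottle: Bystander: white bottle, 52 dia x 85 tall mm; origin at its underside.
- sample_box: Bystander: clear flat sample box, 60 x 50 x 24 mm; origin at its underside.
- screwdriver: Bystander: screwdriver, 140 long, lying mm; origin at its underside (middle of the tool).
- lens_post: Bystander: aluminium lens post on a round foot 48 dia, 60 tall mm; origin at its underside.
- dish: Bystander: shallow glass dish, 80 dia x 18 tall mm; origin at its underside.
- wrench: Bystander: open-end wrench, 160 long, lying mm; origin at its underside (middle of the tool).
Things that resemble listed ones, but are neither listed nor needed, are in the scene too. Leave any brown or turquoise look-alike of the hub_a alone. Leave any green look-alike of the cotter_b alone.

How it is judged:
By the outcome, as a careful person would: the job done as asked, in the order asked, and still so for the second after the job is handed in, with the robot touching nothing.
Of hub_a, hub_b, hub_c only 2 to 3 are there at a start; the rules pass over those that are not, and their reading is None.
At some moment in a run one of hub_a, hub_b, hub_c may be knocked a few centimetres aside while the robot is not near it.
Once in a run the grip may slacken for a moment while it holds something.
It also fails if it takes over 210 s, if anything falls off the work surface, if the arm or the gripper's body presses on something with over 40 N, if the wrist force passes 120 N, or if a joint passes its speed limit or range.

## Working session

There is one attempt and no reset: what is moved stays moved. The work goes in short steps, each a Python script; the robot and the scene stay as the last script left them, time stands still between calls to the robot, and variables do not carry over. Pictures are saved under pics/ and viewed, on a budget of 14 in all, crops included, one or two more only if the job needs it, and the job is handed in when it is done.

```bash
ls; mkdir -p pics; python3 - <<'E'
from rig import robot
import cv2
for n in ("top","scene"):
    f=robot.grab_frame(n); cv2.imwrite(f"pics/{n}0.png",f[:,:,::-1]); print(n,robot.camera_info(n))
print(robot.camera_info("wrist")); print(robot.get_state())
E
```

```text
pics
top {'fx': 384.325036617318, 'fy': 384.325036617318, 'cx': 316.0345363828196, 'cy': 203.4439509543137, 'rvec': array([ 2.21391859, -2.17413277,  0.02536843]), 'tvec': array([0.00406478, 0.54345426, 1.07535467])}
scene {'fx': 383.8477663490896, 'fy': 383.8477663490896, 'cx': 312.59751708511277, 'cy': 194.6823251276029, 'rvec': array([ 0.72106551,  2.50188703, -1.26645743]), 'tvec': array([ 0.44835885, -0.12218017,  1.43954866])}
{'fx': 357.0030513597217, 'fy': 357.0030513597217, 'cx': 322.89731431620913, 'cy': 206.39235364516534, 'rvec': array([-2.34476517,  1.72812901,  0.23925319]), 'tvec': array([-0.62583035, -0.02900176,  0.39131059])}
{'time': 0.1, 'qpos': array([ 1.22948679,  0.41791408, -0.01030042,  1.61412108,  0.00472968,
        1.11069792, -0.05304015]), 'joint_vel': array([ 0.00221948, -0.00099961,  0.00076169, -0.00236791, -0.0012299 ,
       -0.00058078,  0.00176209]), 'effort': array([ 1.79973464e-03, -8.52587986e+01,  6.40568007e-01, -4.26697004e+01,
       -4.88923711e-02,  1.64998969e-02, -3.61358150e-05]), 'ee_pos': array([ 0.18447176, -0.5968165 ,  0.223885  ]), 'tool_rot': array([[ 9.55399019e-01,  2.95317664e-01, -4.37456005e-04],
       [ 2.95317966e-01, -9.55398472e-01,  1.02859824e-03],
       [-1.14181569e-04, -1.11191037e-03, -9.99999375e-01]]), 'force': array([ 0.23695901,  0.41051972, -0.78822533]), 'moment': array([-0.01990611,  0.03714502, -0.02446972]), 'opening': 0.09412407557359102}
```

View pics/top0.png

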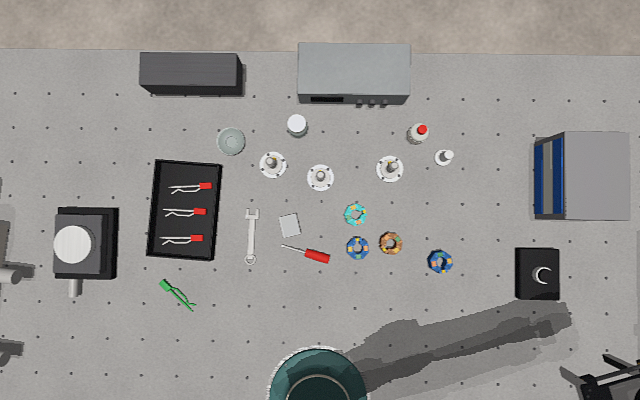

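View pics/scene0.png

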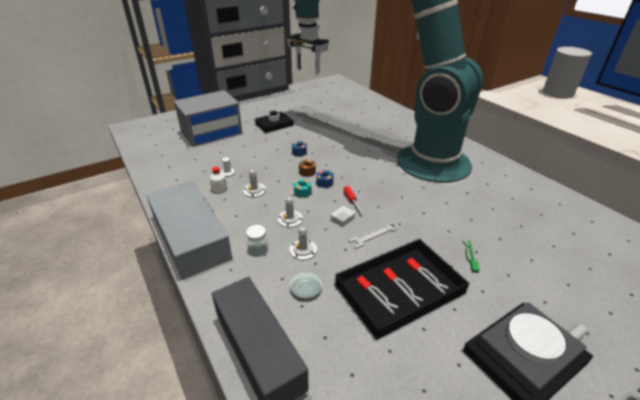

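The top view shows two blue holders at (357,248) and (440,261). The look-alikes are turquoise (355,214) and brown (390,243). The spindles are at (273,163), (320,177) and (389,168). The red cotter grips are at (204,186), (199,211) and (195,238), and the green decoy is at (178,293). Next I'll write helpers and take a close crop.

```bash
cat > h.py <<'E'
import numpy as np, cv2
from rig import robot
from scipy.spatial.transform import Rotation as Rn
def cam(n):
    c=robot.camera_info(n); R=cv2.Rodrigues(np.array(c['rvec']))[0]; return c,R,np.array(c['tvec'])
def ray(ci,uv,z):
    """pixels -> world points on plane z"""
    c,R,t=ci; uv=np.atleast_2d(np.asarray(uv,float))
    d=np.c_[(uv[:,0]-c['cx'])/c['fx'],(uv[:,1]-c['cy'])/c['fy'],np.ones(len(uv))]@R
    o=-R.T@t; return o+d*((z-o[2])/d[:,2])[:,None]
def proj(ci,p):
    c,R,t=ci; q=np.atleast_2d(p)@R.T+t
    return np.c_[c['cx']+c['fx']*q[:,0]/q[:,2],c['cy']+c['fy']*q[:,1]/q[:,2]]
def grab(n,name=None):
    ci=cam(n); f=robot.grab_frame(n)
    if name: cv2.imwrite(f'pics/{name}.png',f[:,:,::-1])
    return ci,f,cv2.cvtColor(f,cv2.COLOR_RGB2HSV)
def blobs(m,amin=20):
    n,l,s,c=cv2.connectedComponentsWithStats(m.astype(np.uint8))
    return [(s[i,4],c[i],l==i) for i in range(1,n) if s[i,4]>=amin]
def down(yaw):
    """tool down, tool x at world angle yaw; closing line (y) at yaw-90deg"""
    c,s=np.cos(yaw),np.sin(yaw); return np.array([[c,s,0],[s,-c,0],[0,0,-1.]])
E
python3 - <<'E'
from h import *
ci,f,h=grab("top"); cr=cv2.resize(f[110:320,145:475],None,fx=2.4,fy=2.4,interpolation=cv2.INTER_CUBIC); cv2.imwrite('pics/crop1.png',cr[:,:,::-1])
H,S,V=[h[:,:,i].astype(int) for i in range(3)]
for nm,m,z in (("blue",(H>100)&(H<125)&(S>120)&(V>60),.036),("yellow",(H>18)&(H<32)&(S>120)&(V>120),.03),("red",((H<6)|(H>174))&(S>150)&(V>100),.011)):
    for a,c,_ in blobs(m,3): print(nm,a,c.round(1),ray(ci,c,z)[0].round(3))
for p in ((273,163),(320,177),(389,168)): print(ray(ci,p,.07)[0].round(3))
s=robot.get_state(); w=cam("wrist"); R=s['tool_rot']; o=-w[1].T@w[2]
print("cam in tool",R.T@(o-s['ee_pos']),"\n",R.T@w[1].T)
E
```

```text
blue 748 [557.5 175.8] [ 0.63  -0.647  0.036]
blue 543 [538.5 179.5] [ 0.619 -0.595  0.036]
blue 43 [351.1 242.3] [ 0.437 -0.085  0.036]
blue 133 [359.3 249.9] [ 0.417 -0.107  0.036]
blue 149 [441.4 259.2] [ 0.396 -0.332  0.036]
blue 47 [436.5 268.6] [ 0.37  -0.318  0.036]
yellow 6 [274.  158.2] [0.667 0.133 0.03 ]
yellow 6 [389.2 161.8] [ 0.662 -0.187  0.03 ]
yellow 15 [352.8 206.7] [ 0.535 -0.088  0.03 ]
yellow 6 [363.8 211. ] [ 0.524 -0.119  0.03 ]
yellow 9 [357. 239.] [ 0.446 -0.101  0.03 ]
yellow 17 [349.6 248.7] [ 0.419 -0.081  0.03 ]
yellow 15 [383.9 249. ] [ 0.42  -0.176  0.03 ]
yellow 21 [396.  249.6] [ 0.419 -0.209  0.03 ]
yellow 17 [449.  260.1] [ 0.394 -0.354  0.03 ]
yellow 9 [443. 271.] [ 0.363 -0.338  0.03 ]
red 63 [421.9 128.9] [ 0.76  -0.282  0.011]
red 80 [205.4 185.2] [0.589 0.329 0.011]
red 80 [199.5 210.8] [0.516 0.344 0.011]
red 75 [196.2 237.5] [0.441 0.351 0.011]
red 204 [316.8 255.7] [0.396 0.009 0.011]
[0.648 0.131 0.07 ]
[0.612 0.004 0.07 ]
[ 0.639 -0.18   0.07 ]
cam in tool [ 0.07801561  0.00144562 -0.15988385] 
 [[ 5.45056522e-04 -9.62886843e-01 -2.69904854e-01]
 [ 9.99999822e-01  5.89907594e-04 -8.50589931e-05]
 [ 2.41121108e-04 -2.69904760e-01  9.62886994e-01]]
```

View pics/crop1.png

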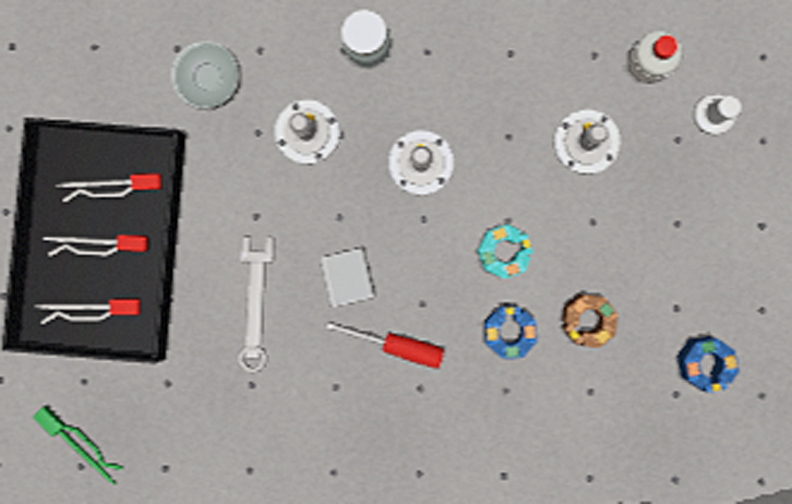

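```bash
python3 - <<'E'
from h import *
for p,y in (((.5,-.08,.25),0),((.43,.34,.03),np.pi/2),((.58,0,.075),0),((.58,-.18,.075),0),((.5,0,.075),0),((.72,0,.075),np.pi)):
    q=robot.ik(p,down(y)); print(p,y,None if q is None else np.round(q,2))
robot.move_ptp((.5,-.08,.25),down(0)); print(robot.get_state()['time'])
ci,f,h=grab("wrist")
cv2.imwrite('pics/w1.png',cv2.resize(f,(800,500),interpolation=cv2.INTER_CUBIC)[:,:,::-1]); np.save('w1.npy',f); np.save('w1c.npy',np.array([ci],dtype=object),allow_pickle=True)
E
```

```text
(0.5, -0.08, 0.25) 0 [ 0.5   0.21 -0.46  1.86  0.1   1.1  -1.57]
(0.43, 0.34, 0.03) 1.5707963267948966 [-0.22  0.64 -0.64  1.92  0.55  0.76 -1.18]
(0.58, 0, 0.075) 0 [ 0.26  0.55 -0.41  1.83  0.29  0.81 -1.86]
(0.58, -0.18, 0.075) 0 [ 0.43  0.57 -0.24  1.77  0.17  0.82 -1.46]
(0.5, 0, 0.075) 0 [ 0.34  0.45 -0.49  2.03  0.31  0.74 -1.9 ]
(0.72, 0, 0.075) 3.141592653589793 [ 0.48  0.91 -0.87  1.43  0.73  1.14  1.06]
2.325
```

View pics/w1.png

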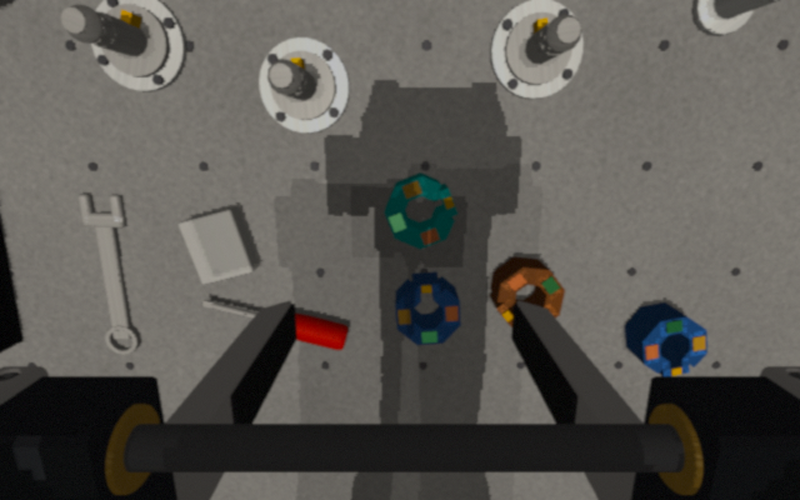

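The wrist view shows the spindle keys facing roughly +x. Blue hub 1 is at (428,308) and hub 2 at (672,345). Next, close looks from straight above each of them, in one montage.

```bash
cat >> h.py <<'E'
def look(xy,yaw,z=.15):
    """put the wrist camera straight above xy and take a picture"""
    p=np.array([xy[0]-.078*np.cos(yaw),xy[1]-.078*np.sin(yaw),z])
    robot.move_ptp(p,down(yaw)); robot.pause(.15); return grab("wrist")
def rectify(ci,f,xy,z,half=.05,px=260):
    """the plane z around xy seen from above; image right=-y, up=+x"""
    s=half*2/px; g=np.array([[xy[0]+half,xy[1]+half],[xy[0]+half,xy[1]-half],[xy[0]-half,xy[1]-half],[xy[0]-half,xy[1]+half]])
    src=proj(ci,np.c_[g,[z]*4]).astype(np.float32)
    return cv2.warpPerspective(f,cv2.getPerspectiveTransform(src,np.float32([[0,0],[px,0],[px,px],[0,px]])),(px,px),flags=cv2.INTER_CUBIC)
E
python3 - <<'E'
from h import *
import pickle
row=[];D={}
for n,xy,yaw,z in (('s0',(.648,.131),0,.08),('s1',(.612,.004),0,.08),('s2',(.639,-.18),0,.08),('h1',(.42,-.1),1.57,.036),('h2',(.388,-.33),1.57,.036)):
    ci,f,h=look(xy,yaw); D[n]=(ci,f,xy); row.append(rectify(ci,f,xy,.006 if n[0]=='s' else .036))
pickle.dump(D,open('D.pkl','wb')); print(robot.get_state()['time'])
row.append(row[0]*0); m=np.vstack([np.hstack(row[:3]),np.hstack(row[3:])]); cv2.imwrite('pics/m1.png',m[:,:,::-1])
E
```

```text
8.075
```

View pics/m1.png

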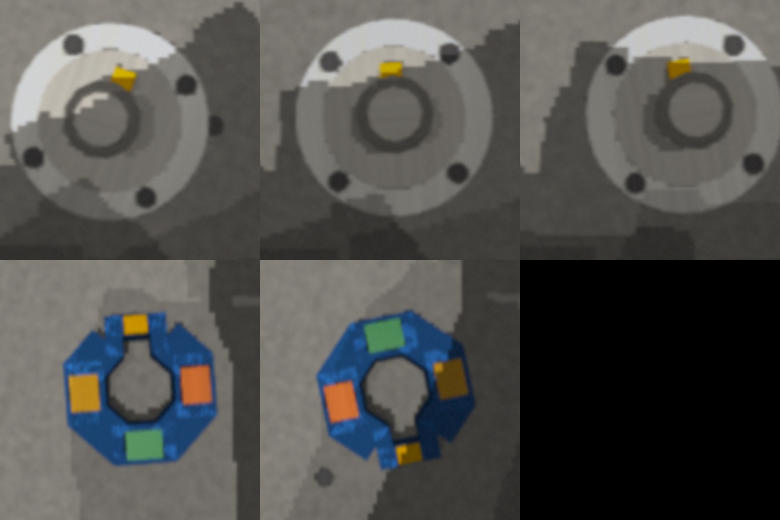

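The montage shows the four flange holes giving each spindle's centre and yaw: s0 about -20°, s1 about +4° and s2 about +9°. Hub 1's mark points up (about +4°) and hub 2's points down (about 192°). I'll refine using the holes, and view s1 from the opposite yaw to cancel any wrist camera offset.

```bash
cat >> h.py <<'E'
def spindle(ci,f,xy0,xy,yaw,r=.0325):
    """centre and yaw from the 4 flange holes (z 6 mm); xy0: patch centre, xy,yaw: guess"""
    im=rectify(ci,f,xy0,.006,.06,480); g=cv2.GaussianBlur(cv2.cvtColor(im,cv2.COLOR_RGB2GRAY),(0,0),3).astype(float); s=.12/480
    P=[]
    for k in range(4):
        a=yaw+np.pi/4+k*np.pi/2; q=np.array(xy)+r*np.array([np.cos(a),np.sin(a)])
        u=int(240-(q[1]-xy0[1])/s); v=int(240-(q[0]-xy0[0])/s); w=18
        p=g[v-w:v+w+1,u-w:u+w+1]; m=p<p.min()+.35*(np.median(p)-p.min())
        vv,uu=np.nonzero(m); P.append([xy0[0]+(240-(vv.mean()+v-w))*s,xy0[1]+(240-(uu.mean()+u-w))*s])
    P=np.array(P); c=P.mean(0); d=P-c
    an=[(np.arctan2(d[k,1],d[k,0])-np.pi/4-k*np.pi/2-yaw+np.pi)%(2*np.pi)-np.pi+yaw for k in range(4)]
    return c,np.mean(an),np.linalg.norm(d,axis=1).round(4),np.round(an,3)
E
python3 - <<'E'
from h import *
import pickle
D=pickle.load(open('D.pkl','rb')); e=.1/260
for n,c,y in (('s0',(109.5,121.5),-19.5),('s1',(134,117),4.2),('s2',(164.5,114),9)):
    ci,f,xy=D[n]; g=(xy[0]+(130-c[1])*e,xy[1]+(130-c[0])*e); print(n,np.round(g,4),*spindle(ci,f,xy,g,np.radians(y)))
    if n=='s1': g1=g
# hub octagon check: blue mask hull centre at z=.036
for n,c in (('h1',(140,129.5)),('h2',(136,130.5))):
    ci,f,xy=D[n]; print(n,xy[0]+(130-c[1])*e,xy[1]+(130-c[0])*e)
for y in (np.pi,):
    ci,f,h=look(g1,y); D['s1b']=(ci,f,g1); print('s1 yaw',y,*spindle(ci,f,g1,g1,np.radians(4.2)),robot.get_state()['time'])
ci,f,h=look((.42,-.104),0.0,.15) if robot.ik((.342,-.104,.15),down(0)) is not None else look((.42,-.104),np.pi)
D['h1b']=(ci,f,(.42,-.1)); pickle.dump(D,open('D.pkl','wb'))
print(robot.get_state()['ee_pos'],robot.get_state()['time'])
cv2.imwrite('pics/m2.png',np.hstack([rectify(*D['h1b'],.036,.05,380),rectify(*D['s1b'],.006,.05,380)])[:,:,::-1])
E
```

```text
s0 [0.6513 0.1389] [0.65148186 0.13892641] -0.3431689304161613 [0.0325 0.0325 0.0325 0.0326] [-0.343 -0.342 -0.344 -0.344]
s1 [0.617  0.0025] [0.61656655 0.00260652] 0.061325957852518834 [0.0328 0.0323 0.0323 0.0316] [0.059 0.063 0.078 0.045]
s2 [ 0.6452 -0.1933] [ 0.6451675  -0.19314215] 0.16477522614473272 [0.0325 0.0325 0.0326 0.0326] [0.164 0.166 0.162 0.168]
h1 0.4201923076923077 -0.10384615384615385
h2 0.3878076923076923 -0.3323076923076923
s1 yaw 3.141592653589793 [0.61736686 0.00216331] 0.0675475237606782 [0.0327 0.0332 0.0325 0.034 ] [0.083 0.067 0.057 0.062] 10.1333
[ 0.34216158 -0.10391657  0.14996313] 12.525
```

View pics/m2.png

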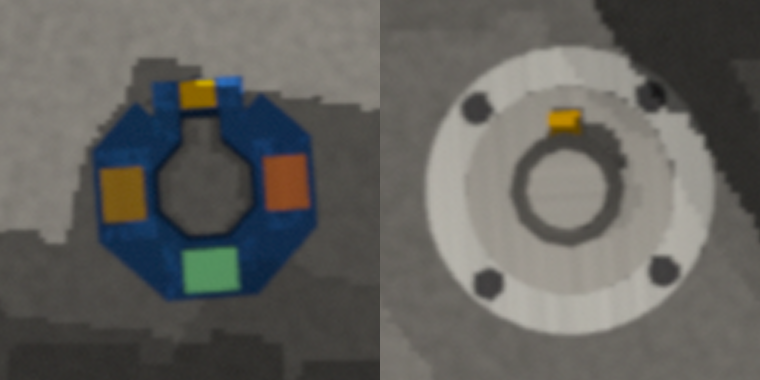

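Both viewing directions agree within 0.5 mm. Picking hub 1 now, with limited opening because the brown neighbour is close.

```bash
cat >> h.py <<'E'
GZ=.026
def heldhub(name=None):
    """midpoint of the side patches and direction of the closing line, tool frame, from the held hub's top"""
    s=robot.get_state(); ci,f,h=grab("wrist",name); R=s['tool_rot']; zt=s['ee_pos'][2]+.036-GZ
    H,S,V=[h[:,:,i].astype(int) for i in range(3)]
    for nm,lo,hi in (('orange',4,14),('amber',15,25),('green',50,80)):
        for a,c,_ in blobs((H>=lo)&(H<=hi)&(S>110)&(V>50),30):
            t=R.T@(ray(ci,c,zt)[0]-s['ee_pos'])
            if np.hypot(*t[:2])<.04: print(nm,a,(t[:2]*1000).round(1))
    print('open',round(s['opening'],4),'F',s['force'].round(1),'z',round(s['ee_pos'][2],4),'t',s['time'])
def pickhub(xy,yaw,op):
    robot.gripper_to(op); robot.move_ptp((*xy,.10),down(yaw)); robot.move_linear((*xy,GZ),.12)
    robot.gripper_to(0.03); print('gripped',robot.get_state()['opening']); robot.move_linear((*xy,.14),.15)
E
python3 - <<'E'
from h import *
pickhub((.4204,-.1039),np.radians(4.3),.072); heldhub()
robot.move_ptp((.617,.0024,.14),down(.064)); robot.pause(.3); heldhub('held1'); s=robot.get_state(); print(s['ee_pos'])
E
```

```text
gripped 0.05783898480258366
orange 648 [ 0.3 22.9]
amber 308 [25.   1.4]
amber 655 [  0.2 -19.9]
green 619 [-21.2   1.5]
open 0.0578 F [-0.8  0.  -1.5] z 0.1393 t 15.6333
orange 649 [ 0.3 22.9]
amber 309 [25.   1.4]
amber 656 [  0.3 -19.9]
green 619 [-21.2   1.5]
open 0.0577 F [ 0.4  0.4 -2.1] z 0.1403 t 16.875
[0.61683938 0.00177286 0.14028675]
```

```bash
python3 - <<'E'
from h import *
hit=robot.move_linear((.617,.0024,.0385),.06,threshold=12); s=robot.get_state(); print(hit,s['ee_pos'],s['force'],s['opening'],s['time'])
E
```

```text
False [0.61703216 0.00260582 0.03865048] [-0.41023366  4.3050147  -0.47130595] 0.05808916839071961 18.7667
```

Hub 1 is on the shoulder. Releasing it, then checking it from above and re-looking at hub 2.

```bash
python3 - <<'E'
from h import *
robot.gripper_to(.085); robot.move_linear((.617,.0024,.15),.2)
ci,f,h=look((.617,.0024),.5); a=rectify(ci,f,(.617,.0024),.048,.05,380)
ci,f,h=look((.388,-.332),1.57); b=rectify(ci,f,(.388,-.332),.036,.05,380)
cv2.imwrite('pics/m3.png',np.hstack([a,b])[:,:,::-1]); print(robot.get_state()['time'])
E
```

```text
22.5833
```

View pics/m3.png

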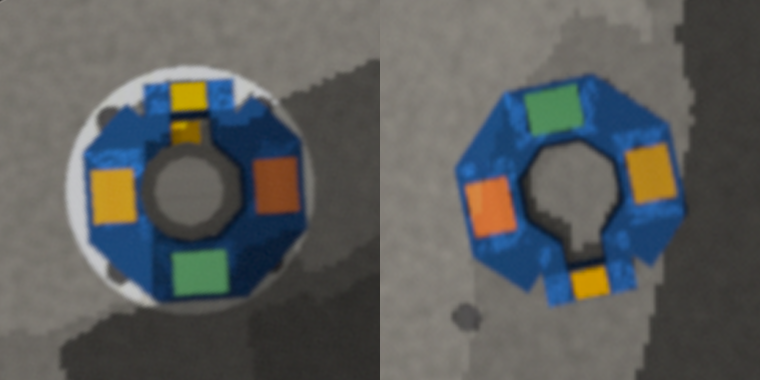

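Hub 1 is seated with the key in its keyway. Hub 2's patches sit at (491,207) and (651,174), with the mark facing −x (yaw 191.7°).

```bash
python3 - <<'E'
from h import *
Y=.165+np.pi
print(robot.ik((.6452,-.1931,.14),down(Y)))
pickhub((.3879,-.3323),np.radians(11.7),.08); heldhub()
robot.move_ptp((.6452,-.1931,.14),down(Y)); robot.pause(.3); heldhub('held2')
hit=robot.move_linear((.6452,-.1931,.0385),.06,threshold=12); s=robot.get_state(); print(hit,s['ee_pos'],s['force'],s['opening'],s['time'])
E
```

```text
[ 0.91525618  0.85773138 -1.08814969  1.52922443  0.78672976  1.24131113
  1.44190164]
gripped 0.058037742303643086
orange 630 [  0.3 -20. ]
amber 630 [ 0.4 22.9]
amber 246 [-24.7   1.5]
green 771 [21.8  1.3]
open 0.0577 F [ 0.4 -0.4 -1.7] z 0.1392 t 26.325
orange 653 [  1.3 -22.8]
amber 655 [ 1.4 20. ]
amber 245 [-23.4  -1.3]
green 768 [22.6 -1.4]
open 0.0575 F [ 0.9 -1.2 -1.7] z 0.1401 t 28.8333
False [ 0.64527803 -0.19299057  0.03862483] [ 3.85637512  3.8251494  -3.61506477] 0.05794774656184466 30.725
```

```bash
python3 - <<'E'
from h import *
robot.gripper_to(.085); robot.move_linear((.6452,-.1931,.15),.2)
ci,f,h=look((.6452,-.1931),.5); a=rectify(ci,f,(.6452,-.1931),.048,.05,400)
ci,f,h=look((.516,.36),1.57,.2); b=rectify(ci,f,(.516,.36),.014,.13,400)
H,S,V=[h[:,:,i].astype(int) for i in range(3)]
for A,c,m in blobs(((H<6)|(H>174))&(S>140)&(V>60),150):
    vv,uu=np.nonzero(m); P=ray(ci,np.c_[uu,vv],.017)[:,:2]; r=cv2.minAreaRect((P*1000).astype(np.float32)); w,v=np.linalg.eigh(np.cov(P.T)); d=v[:,1]*np.sign(v[1,1]); print(A,np.round(r[0],1),np.round(r[1],1),P.mean(0).round(4),'dir',np.degrees(np.arctan2(d[1],d[0])).round(1))
cv2.imwrite('pics/m4.png',np.hstack([a,b])[:,:,::-1]); print(robot.get_state()['time'])
E
```

```text
816 [440.4 347.7] [20.4 34.4] [0.4404 0.348 ] dir 89.2
765 [515.1 341.7] [34.4 19.2] [0.5151 0.3417] dir 86.8
788 [587.  327.3] [20.  34.8] [0.5873 0.3275] dir 94.5
302 [404.8  38.8] [29.5 22.6] [0.4043 0.038 ] dir 46.2
36.525
```

View pics/m4.png

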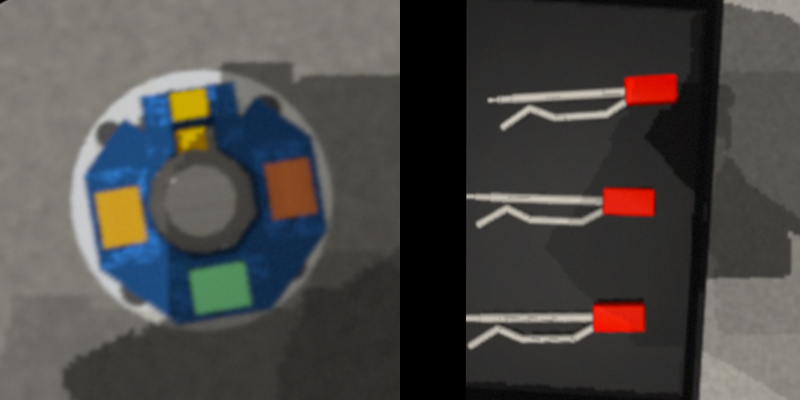

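Hub 2 is seated too. The cotter grips in the bin are at (651,90), (629,202) and (619,318), with legs along +y and bows toward −x. I'll take the first cotter, check its leg in hand over the black bin, and carry it to spindle s0.

```bash
cat >> h.py <<'E'
DZ=.015
SP={'s0':(.6515,.1389,-.343),'s1':(.617,.0024,.064),'s2':(.6452,-.1931,.165)}
def leg(name=None):
    """held cotter over the dark bin: leg line and tip in the tool frame (mm)"""
    s=robot.get_state(); ci,f,h=grab("wrist",name); R=s['tool_rot']; p=s['ee_pos']
    vv,uu=np.nonzero((h[:,:,2]>105)&(h[:,:,1]<70)); P=(ray(ci,np.c_[uu,vv],p[2]-DZ)-p)@R*1000
    P=P[(P[:,0]>20)&(P[:,0]<125)&(abs(P[:,1])<6)]; k=np.polyfit(P[:,0],P[:,1],1)
    H,S,V=[h[:,:,i].astype(int) for i in range(3)]
    vv,uu=np.nonzero(((H<6)|(H>174))&(S>140)&(V>50)); Q=(ray(ci,np.c_[uu,vv],p[2]-DZ+.006)-p)@R*1000; Q=Q[np.hypot(Q[:,0],Q[:,1])<40]
    print('leg n',len(P),'tip x',P[:,0].max().round(1),'y at 60',np.polyval(k,60).round(2),'slope',k[0].round(4),'red x',Q[:,0].min().round(1),Q[:,0].max().round(1),'open',s['opening'].round(4),'t',s['time'])
    return np.polyval(k,60)/1000,k[0]
def pickcot(xy,deg):
    a=np.radians(deg); x,y=xy[0]+.002*np.cos(a),xy[1]+.002*np.sin(a)
    robot.gripper_to(.04); robot.move_ptp((x,y,.09),down(a)); print('floor hit',robot.move_linear((x,y,.0262),.1,threshold=10),robot.get_state()['ee_pos'])
    robot.gripper_to(.005); print('grip',robot.get_state()['opening']); robot.move_linear((x,y,.10),.12); robot.pause(.2)
    return leg()
def at(n,d,z=.075,off=0,yawc=0):
    """TCP pose with the spindle axis d ahead of the TCP, leg axis off (tool y) from the TCP"""
    x,y,a=SP[n]; a+=yawc; R=down(a); return np.array([x,y,z])-R[:,0]*d-R[:,1]*off,R
E
python3 - <<'E'
from h import *
print(pickcot((.587,.3275),94))
p,R=at('s0',.135,.13); print(robot.ik(p,R)); robot.move_ptp(p,R)
p,R=at('s0',.135); robot.move_linear(p); robot.pause(.2)
ci,f,h=grab("wrist","pre0"); cv2.imwrite('pics/pre0.png',f[20:300,160:480][:,:,::-1].repeat(2,0).repeat(2,1)); print(robot.get_state()['ee_pos'],p,robot.get_state()['time'])
E
```

```text
floor hit True [0.58599224 0.32878457 0.02434287]
grip 0.01763057461557492Traceback (most recent call last):
  File "<stdin>", line 2, in <module>
  File "h.py", line 73, in pickcot
    return leg()
  File "h.py", line 67, in leg
    print('leg n',len(P),'tip x',P[:,0].max().round(1),'y at 60',np.polyval(k,60).round(2),'slope',k[0].round(4),'red x',Q[:,0].min().round(1),Q[:,0].max().round(1),'open',s['opening'].round(4),'t',s['time'])
                                                                                                                                                                            ^^^^^^^^^^^^^^^^^^
AttributeError: 'float' object has no attribute 'round'
```

```bash
sed -i "s/s\['opening'\].round(4)/round(s['opening'],4)/; s/^DZ=.*/DZ=.0135/; s/z=.075,off/z=.0735,off/; s/.0262),.1,threshold/.0252),.1,threshold/" h.py
python3 - <<'E'
from h import *
print(leg())
p,R=at('s0',.135,.13); print(robot.ik(p,R)); robot.move_ptp(p,R)
p,R=at('s0',.135); robot.move_linear(p); robot.pause(.2)
ci,f,h=grab("wrist"); cv2.imwrite('pics/pre0.png',f[20:300,160:480][:,:,::-1].repeat(2,0).repeat(2,1)); print(robot.get_state()['ee_pos'],p,robot.get_state()['time'])
E
```

```text
leg n 2192 tip x 105.6 y at 60 0.45 slope 0.011 red x -17.4 19.1 open 0.0177 t 40.1583
(np.float64(0.00044612815577782413), np.float64(0.010970695741816215))
[ 0.13364534  0.48964031 -0.66919849  1.85506724  0.37388926  0.9253284
 -2.62132538]
[0.52479998 0.18438053 0.07429194] [0.52436375 0.18430237 0.0735    ] 42.475
```

View pics/pre0.png

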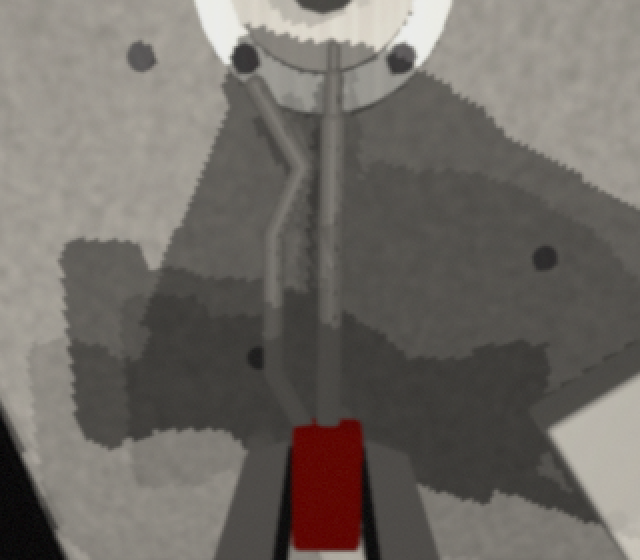

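The leg points straight at the shaft: tip at (333,45), shaft centre near u≈325. Inserting.

```bash
cat >> h.py <<'E'
def insert(n,off):
    for d,v in ((.118,.05),(.059,.04)):
        p,R=at(n,d,off=off); hit=robot.move_linear(p,v,threshold=22); s=robot.get_state()
        e=s['ee_pos']-np.array([*SP[n][:2],p[2]]); print(d,hit,'in tool mm',(R.T@e*1000).round(1),'F',(R.T@s['force']).round(1),'t',s['time'])
        if hit: break
    return hit
E
python3 - <<'E'
from h import *
insert('s0',.0006)
ci,f,h=grab("wrist"); cv2.imwrite('pics/ins0.png',f[20:300,160:480][:,:,::-1].repeat(2,0).repeat(2,1))
E
```

```text
0.118 False in tool mm [-1.179e+02 -5.000e-01  1.000e-01] F [-0.  -0.   0.6] t 42.9667
0.059 False in tool mm [-59.   -0.5  -0. ] F [-0.  -1.5  0.8] t 44.5917
```

View pics/ins0.png

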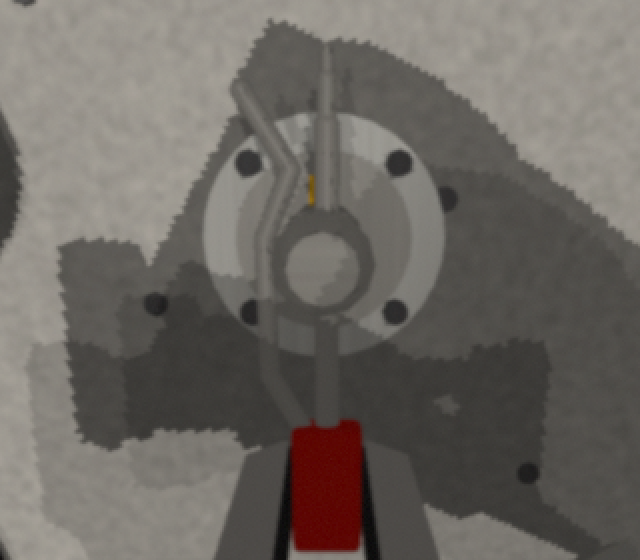

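Home on s0: the leg emerges past the shaft to (326,45) and the bow throat (290,170) is beyond the shaft. Same for the other two, stopping on any deviation.

```bash
cat >> h.py <<'E'
def release():
    robot.gripper_to(.045); p=robot.get_state()['ee_pos'].copy(); p[2]=.16; robot.move_linear(p,.15)
E
python3 - <<'E'
from h import *
release()
off,sl=pickcot((.5151,.3417),87.5)
if abs(off)<.004 and abs(sl)<.04:
    p,R=at('s1',.135,.13,off); robot.move_ptp(p,R); p,R=at('s1',.135,off=off); robot.move_linear(p); robot.pause(.2)
    ci,f,h=grab("wrist"); a=f[20:300,160:480]
    print(insert('s1',off)); ci,f,h=grab("wrist"); cv2.imwrite('pics/ins1.png',np.hstack([a,f[20:300,160:480]])[:,:,::-1])
E
```

```text
floor hit True [0.51437494 0.34300266 0.02431097]
grip 0.017744424861477058
leg n 2579 tip x 121.4 y at 60 -0.21 slope -0.0011 red x -18.6 19.1 open 0.0175 t 49.625
0.118 False in tool mm [-1.179e+02  1.000e-01  1.000e-01] F [ 0.3 -0.2  0.6] t 52.2667
0.059 False in tool mm [-59.1   0.3  -0. ] F [-0.8 -2.6 -1.5] t 53.8917
False
```

View pics/ins1.png

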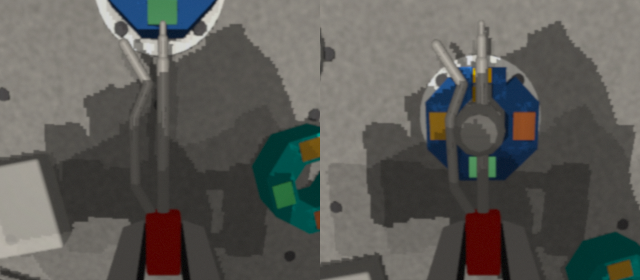

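s1 is home as well. Third cotter next.

```bash
python3 - <<'E'
from h import *
release()
off,sl=pickcot((.4404,.348),89.5)
if abs(off)<.004 and abs(sl)<.04:
    p,R=at('s2',.135,.13,off); robot.move_ptp(p,R); p,R=at('s2',.135,off=off); robot.move_linear(p); robot.pause(.2)
    ci,f,h=grab("wrist"); a=f[20:300,160:480]
    print(insert('s2',off)); ci,f,h=grab("wrist"); cv2.imwrite('pics/ins2.png',np.hstack([a,f[20:300,160:480]])[:,:,::-1])
E
```

```text
floor hit True [0.43965235 0.34930241 0.02430677]
grip 0.01756489742449524
leg n 2520 tip x 121.5 y at 60 -0.8 slope 0.0006 red x -18.6 19.1 open 0.0178 t 59.125
0.118 False in tool mm [-1.178e+02  5.000e-01  1.000e-01] F [-0.5 -0.1  0. ] t 62.5
0.059 False in tool mm [-59.    0.9  -0.1] F [-1.2 -1.6 -0. ] t 64.125
False
```

View pics/ins2.png

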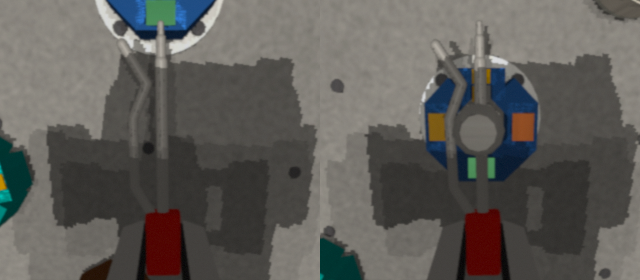

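All three are in. Releasing, retreating, and doing a final check with the wrist camera over all three spindles plus the top camera.

```bash
python3 - <<'E'
from h import *
release(); robot.move_ptp((.53,-.03,.25),down(0)); robot.pause(.3)
ci,f,h=grab("wrist"); w=cv2.resize(f[:,0:640],(800,500),interpolation=cv2.INTER_CUBIC)[:290]
robot.move_ptp((.185,-.597,.224),down(.3)); ci,f,h=grab("top")
t=cv2.resize(f[115:280,145:475],(620,310),interpolation=cv2.INTER_CUBIC); t=np.hstack([t,np.zeros((310,180,3),np.uint8)])
cv2.imwrite('pics/final.png',np.vstack([w,t])[:,:,::-1]); print(robot.get_state()['time'])
E
```

```text
69.1083
```

View pics/final.png

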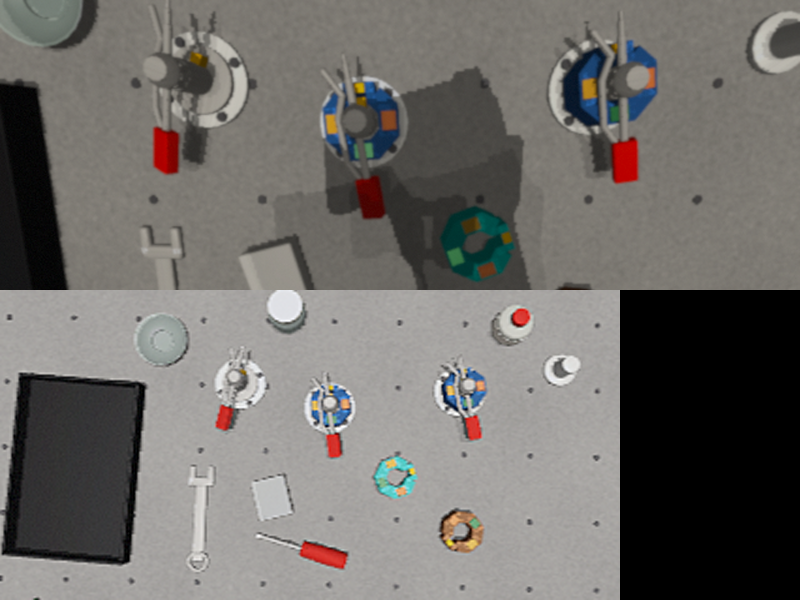

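The final pictures show all three cotters through and snapped, both holders seated, the bin empty and the bystanders where they were.

```bash
python3 -c "
from rig import robot
robot.sign_off()"
```

```text
the job is handed in; nothing more can be done
```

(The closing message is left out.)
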